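Scoop the milling pebbles into the mill jar

ROBOT

A 6-joint arm with a two-finger parallel gripper is mounted at the origin on a cart in front of the work surface, level with it; the furniture and walls round the work are solid. World frame = base frame: x ahead of the robot, y to its left, z up, the work surface at z = 0. Lengths are in m, angles in rad, forces in N, time in s.
With the tool pointing down it reaches from about 0.425 to 0.95 m from the base axis. Payload 14.7 kg.
Tool frame: the origin (TCP) lies midway between the tips of the shut fingers; the grasp point (between the pads) lies 19 mm behind it; z points along the fingers, y is the line along which they close (so a half turn about z gives the same grasp; the last joint's range is limited). The gripper opens to 85 mm and grips with 20 to 120 N. Pads are 22 mm wide; open, the fingers measure 114 mm over their backs; the gripper's body (76 mm by 85 mm) begins 54 mm behind the grasp point. The pads swing forward as they close: fully open they stand 13 mm farther back than shut.
Start: joints at [-1.255, 0.48, 1.596, -0, 1.065, -0.047], TCP at [0.231, -0.608, 0.231] pointing down, gripper open.
Joint ranges: [-2.75, 2.75], [-0.82, 2.05], [0.23, 2.67], [-1.56, 4.7], [0.09, 2.69], [-2.92, 2.92]. Speed limits (rad/s): [1.89, 1.89, 2.39, 3.01, 3.01, 3.01].

INTERFACE

Orientations are given as a unit quaternion [w, x, y, z].
In Python, from plant import telemetry, vision, ctrl gives the robot as it stands.
- The arm moves only by the shell command python3 -m creep 'ROWS' [FORCE]. ROWS is JSON, a list of rows, each a list of 7 numbers: the closure, from 0 (fully open) to 1 (shut), then the shift along the tool's x, y, z in mm, then the turn, a rotation vector about the tool's x, y, z in degrees. A call has 1 to 20 rows; each row is the pose to reach, as a shift and turn from the pose commanded when the call began, along the tool's axes at that moment; what a row does not reach only later rows make up. A row lasts 1/10 s, in which the tool goes at most 50 mm and 8.59 degrees, less where a joint would pass 70% of its speed; a pose out of reach is approached as far as the arm can. A call with a gripper value outside its range is refused whole. The fingers move at their own pace and stop on an object; FORCE is the grip in N (left out, the last holds). Time passes only in rows, so rows that repeat a pose let the fingers close. It gives the time, the measured TCP pose, the force, the opening and the grip force at its end, in the units of the state.
- telemetry.get_obs(): the state, without advancing time (a new reading comes with each control period).
- vision.get_image(name): name is "scene" or "top" or "wrist"; returns the picture (480x640x3 uint8, blue, green, red); there is no depth.
- vision.camera_model(name): a dict with "fov_y" (degrees; the focal length in pixels is half the picture's height over the tangent of half this angle, whatever the lens; pixels are square), "cx", "cy" (the principal point, pixels), "view" (4x4, takes a point from world to camera coordinates); the wrist camera has in their place "mount" (4x4, takes a point from camera to tool coordinates, whose origin is the TCP and whose axes are the flange's). Camera axes: x right, y down, z forward; pixel columns grow to the right and rows downward; lengths in m; the calibration is good to about 2 mm. A picture is of the moment at which its call begins: read the wrist's pose just before it. camera_model takes no time and is no camera call.
- ctrl.job_done(): hands the job in; it is judged then, once.
The state is a dict: "clock": time; "joint_pos": joint angles; "dq": joint speeds; "tau": joint torques, N m; "eef_pos": TCP position; "eef_rot": TCP orientation; "ft_force": force on the tool from outside, world axes, zero at the start; "wrist_torque": the same for the moment, N m; "gripper_width": finger opening in m; "grip_force": force on a finger pad.
Only numpy, scipy, OpenCV 4.12 (cv2) and the standard library are available. Lean on these libraries where they do the work, as an engineer would, in place of code of your own. Each camera call takes 0.05 s, during which the arm holds its last target. There are 200 camera calls.

TASK

Use the hand scoop to take up all three white milling pebbles from the steel tray in one scoopful, and tip them into the deep straight-sided clay jar, not the shallow bowl. Then stand the scoop upright back in the tray and let go of it; do not touch the pebbles with the gripper.

Things in the scene. Friction and masses are not known exactly. Their poses are not given: they have to be found in the camera images.
- scoop: loose aluminium hand scoop, 140 g, standing flat in the tray, open mouth (-x side) toward the pebbles. Pan 74 mm long (x), 98 mm wide (y): 2 mm floor, side walls 30 mm and back wall 34 mm high, 3 mm thick. Origin at the middle of its underside, z up. Pulled flat to the tray's end wall it slides under the pebbles; lift it tilted back 15 degrees; at 45 to 50 degrees mouth-down they slide out
- scoop_grip (a point): where to hold the scoop: on the axis of its upright wooden grip, 85 mm above the underside and 26 mm behind the scoop's middle. The grip is 16 mm (scoop x) by 24 mm (scoop y) thick and stands on the pan's floor against the back wall; its top is 105 mm above the underside
- scoop_lip (a point): middle of the scoop's front edge, at underside height, 37 mm in front of the scoop's middle and 63 mm in front of the grip's axis; the lip is bevelled and 98 mm wide
- pebble_1: a loose white porcelain milling pebble, a flattened ball 26 mm across and 19 mm high, 18 g, lying flat; origin at the middle of its underside, its z axis is the short axis. The three lie in the tray's end nearer the robot, within 80 mm of that end wall and 40 mm of the tray's long middle line
- pebble_2: like pebble_1
- pebble_3: like pebble_1
- tray: open rectangular sheet-steel tray that is fixed to the table, 180 mm long (its x) and 136 mm wide (its y), walls 25 mm high; walls and floor 2 mm thick, so 176 mm by 132 mm inside. Origin at the middle of its underside. Its -x end is the one nearer the robot, where the pebbles lie
- jar: heavy fired-clay mill jar that does not move, round, deep and straight-sided with a collar: 148 mm across and 75 mm high, mouth 124 to 132 mm across inside, inner floor 8 mm above the table. Origin at the middle of its underside, z up. It stands on one side of the tray and the bowl on the other; either may be on the left
- bowl: fixed shallow flared bowl of the same clay, not to be used: 140 mm across at the rim, 42 mm high. Origin at the middle of its underside

How it is judged:
On the way:
1. all three pebbles lie in the scoop while it is lifted at least 60 mm off the table (height (world z) of scoop above 0.06 m and x of pebble_1 in the frame of scoop between -0.04 and 0.04 m and y of pebble_1 in the frame of scoop between -0.05 and 0.05 m and z of pebble_1 in the frame of scoop between -0.005 and 0.06 m and x of pebble_2 in the frame of scoop between -0.04 and 0.04 m and y of pebble_2 in the frame of scoop between -0.05 and 0.05 m and z of pebble_2 in the frame of scoop between -0.005 and 0.06 m and x of pebble_3 in the frame of scoop between -0.04 and 0.04 m and y of pebble_3 in the frame of scoop between -0.05 and 0.05 m and z of pebble_3 in the frame of scoop between -0.005 and 0.06 m), for 0.2 s.
At the end, for the whole second after the job is handed in: All three pebbles rest inside the jar (below its rim); the scoop stands on the tray floor, upright within 10 degrees, released and still (horizontal distance between each of pebble_1, pebble_2, pebble_3 and jar below 0.066 m and height (world z) of pebble_1 between 0.003 and 0.068 m and linear speed of each of pebble_1, pebble_2, pebble_3, scoop below 0.03 m/s and height (world z) of pebble_2 between 0.003 and 0.068 m and height (world z) of pebble_3 between 0.003 and 0.068 m and height (world z) of scoop below 0.012 m and angle between scoop's own z axis and vertical below 0.17 rad and x of scoop in the frame of tray between -0.08 and 0.08 m and y of scoop in the frame of tray between -0.06 and 0.06 m); the robot touches nothing.
It fails at once if the gripper touches a pebble (contact force between the fingers and pebble_1 above 1 N or contact force between the fingers and pebble_2 above 1 N or contact force between the fingers and pebble_3 above 1 N).
It also fails if it takes over 61 s, if anything falls off the work surface, if the arm or the gripper's body presses on something with over 40 N, if the wrist force passes 120 N, or if a joint passes its speed limit or range.

## Working session

There is one attempt and no reset: what is moved stays moved. The work goes in short steps, Python scripts to look and compute and a shell command to move; the robot and the scene stay as the last step left them, time stands still between calls to the robot, and variables do not carry over. Pictures are saved under pics/ and viewed, at most 14 in all, crops included, and the job is handed in when it is done.

```bash
mkdir -p pics; ls
python3 - <<'E'
from plant import telemetry, vision
import cv2
o=telemetry.get_obs();print(o['clock'],o['eef_pos'],o['eef_rot'],o['gripper_width'])
for n in("top","scene"):
    m=vision.camera_model(n);print(n,m)
    cv2.imwrite(f"pics/{n}0.png",vision.get_image(n))
print(vision.camera_model("wrist"))
E
```

```text
pics
0.0 [ 0.23054841 -0.6072596   0.23064147] [-6.37854414e-04  9.83591078e-01  1.80411124e-01 -1.03106227e-04] 0.08530191077486571
top {'fov_y': 56.21411566029845, 'cx': 315.7211076897788, 'cy': 242.00749291017738, 'view': array([[-0.01959901, -0.99952042, -0.02397509,  0.04951754],
       [-0.99951712,  0.02016599, -0.02364022,  0.50107038],
       [ 0.02411236,  0.02350019, -0.99943301,  0.93209241],
       [ 0.        ,  0.        ,  0.        ,  1.        ]])}
scene {'fov_y': 45.37959197749552, 'cx': 324.11648127897945, 'cy': 239.84109310473528, 'view': array([[-0.79370082, -0.60812503,  0.01493171,  0.42406171],
       [-0.48328298,  0.61547482, -0.62259803,  0.28267557],
       [ 0.36942736, -0.50137281, -0.78239935,  0.85065193],
       [ 0.        ,  0.        ,  0.        ,  1.        ]])}
{'fov_y': 60.47373126532637, 'cx': 315.60766659981635, 'cy': 241.2041233883902, 'mount': array([[-6.50222970e-04, -9.58314365e-01, -2.85715166e-01,
         7.28594449e-02],
       [ 9.99999642e-01, -4.68665821e-04, -7.03825256e-04,
         8.30007252e-04],
       [ 5.40580920e-04, -2.85715521e-01,  9.58314327e-01,
        -1.42827323e-01],
       [ 0.00000000e+00,  0.00000000e+00,  0.00000000e+00,
         1.00000000e+00]])}
```

View pics/top0.png

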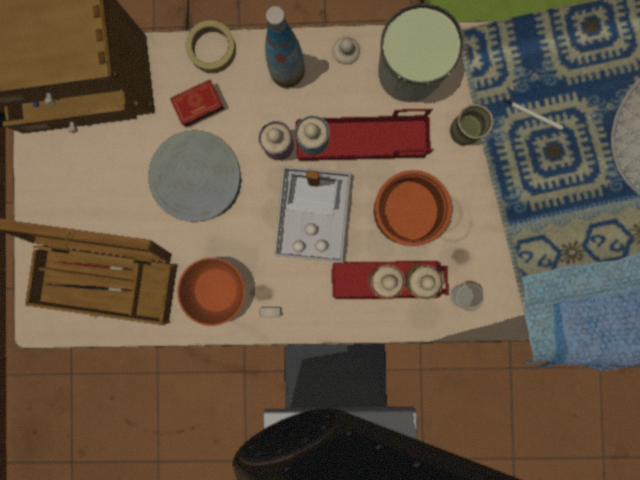

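View pics/scene0.png

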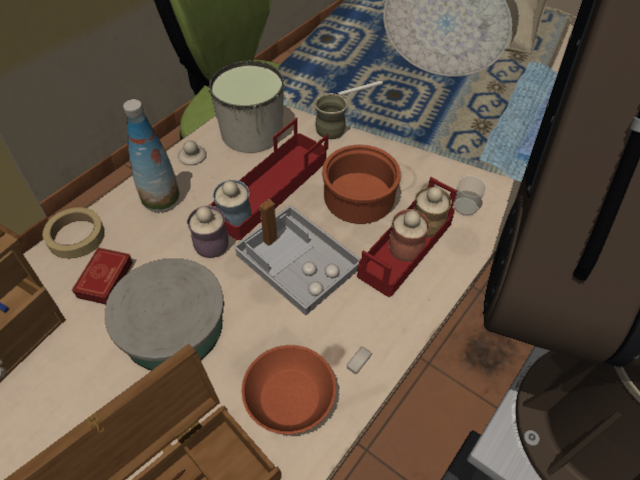

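The top view shows the tray at about (314,215), the scoop at its far end and the pebbles near the robot. The deep jar is on the right at (413,208) and the shallow bowl on the left at (212,291). I'll enlarge the crop.

Run:
```python
import cv2
i=cv2.imread("pics/top0.png")
cv2.imwrite("pics/top_crop.png",cv2.resize(i[150:275,265:465],None,fx=4,fy=4,interpolation=cv2.INTER_CUBIC))
```

```text
(no output)
```

View pics/top_crop.png

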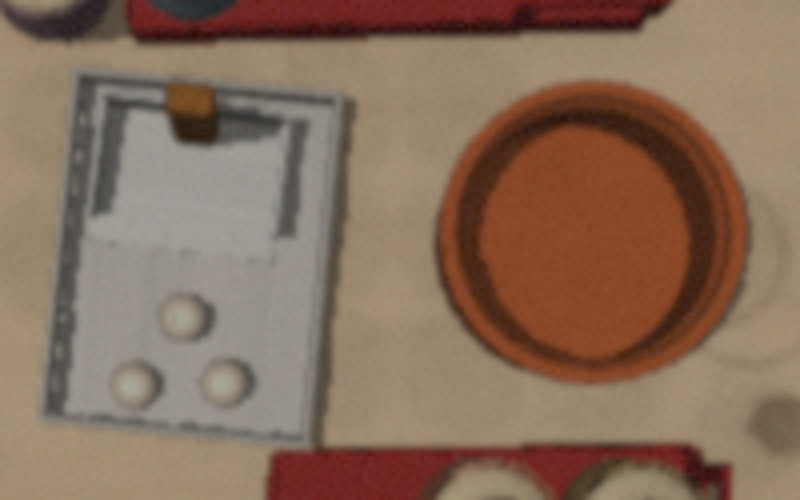

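```bash
cat > h.py <<'E'
import numpy as np, cv2
from plant import telemetry, vision
from scipy.spatial.transform import Rotation as R
def T(p,q):
    M=np.eye(4);M[:3,:3]=R.from_quat([q[1],q[2],q[3],q[0]]).as_matrix();M[:3,3]=p;return M
def ray(name,uv,z,cw=None):
    m=vision.camera_model(name);f=240/np.tan(np.radians(m['fov_y'])/2)
    if cw is None: cw=np.linalg.inv(m['view'])
    d=cw[:3,:3]@[(uv[0]-m['cx'])/f,(uv[1]-m['cy'])/f,1];o=cw[:3,3]
    return o+d*(z-o[2])/d[2]
def rot(): 
    o=telemetry.get_obs();return T(o['eef_pos'],o['eef_rot']),o
E
python3 - <<'E'
from h import *
np.set_printoptions(precision=4,suppress=True)
P=lambda u,v,z:ray("top",(265+(u+.5)/4-.5,150+(v+.5)/4-.5),z)[:2]
c=[P(*a,.025) for a in((75,72),(343,95),(312,445),(42,418))]
print("tray",c,np.mean(c,0),[np.linalg.norm(c[i]-c[i-1]) for i in range(4)])
for a,b in((3,0),(2,1)):
    d=c[b]-c[a];print("yaw",np.degrees(np.arctan2(d[1],d[0])))
for a,b in((0,1),(3,2)):
    d=c[a]-c[b];print("yaw",np.degrees(np.arctan2(d[1],d[0]))-90)
print("grip top",P(190,99,.107))
a,b=P(90,237,.003),P(273,262,.003);print("lip",a,b,(a+b)/2,np.linalg.norm(a-b),np.degrees(np.arctan2(*(a-b)[::-1]))-90)
for w in (((103,97),(92,215)),((305,120),(287,237))):
    a,b=P(*w[1],.032),P(*w[0],.032);print("wall",a,b,np.linalg.norm(a-b),np.degrees(np.arctan2(*(b-a)[::-1])))
for p in((186,317),(136,385),(227,382)):print("peb",P(*p,.012))
print("jar",P(592,232,.075))
M,o=rot();print(M)
E
```

```text
tray [array([0.656 , 0.1027]), array([ 0.6409, -0.0347]), array([ 0.4619, -0.0151]), array([0.4783, 0.1229])] [0.5593 0.0439] [np.float64(0.17884358229415795), np.float64(0.13829875576635842), np.float64(0.1800915617906841), np.float64(0.138936207088148)]
yaw -6.46508169857847
yaw -6.262900313315735
yaw -6.297314068815808
yaw -6.812276936374019
grip top [0.6263 0.0414]
lip [0.573  0.0984] [0.5577 0.0025] [0.5653 0.0505] 0.0970887821291955 -9.033999509882179
wall [0.5813 0.0947] [0.6415 0.088 ] 0.060622731116929805 -6.363412964163828
wall [ 0.5679 -0.0044] [ 0.6273 -0.0148] 0.060361707033754104 -9.908970102796662
peb [0.5293 0.0484]
peb [0.4945 0.0751]
peb [0.4951 0.0278]
jar [ 0.5629 -0.1504]
[[ 0.9349  0.3549 -0.0004  0.2306]
 [ 0.3549 -0.9349  0.0011 -0.6073]
 [ 0.     -0.0011 -1.      0.2307]
 [ 0.      0.      0.      1.    ]]
```

```bash
python3 -m creep '[[0,50,-39,0,0,0,-5],[0,100,-78,0,0,0,-10],[0,140,-109,0,0,0,-14],[0,180,-140,0,0,0,-18],[0,220,-171,0,0,0,-22],[0,260,-202,0,0,0,-26],[0,300,-233,0,0,0,-30],[0,340,-264,0,0,0,-34],[0,380,-295,0,0,0,-38],[0,420,-326,0,0,0,-42],[0,460,-357,0,0,0,-46],[0,500,-388,0,0,0,-50],[0,540,-419,0,0,0,-54],[0,570,-443,0,0,0,-58],[0,590,-458,0,0,0,-60.7],[0,600,-466,0,0,0,-60.7],[0,600,-466,0,0,0,-60.7],[0,600,-466,0,0,0,-60.7],[0,600,-466,0,0,0,-60.7],[0,600,-466,0,0,0,-60.7]]'
python3 - <<'E'
from h import *
M,o=rot();i=vision.get_image("wrist");cv2.imwrite("pics/w1.png",i);print(o['clock'],M,o['joint_pos'],o['ft_force'])
np.save("M1.npy",M)
E
```

```text
clock: 2.1
eef_pos: [0.6258, 0.0397, 0.2314]
eef_rot: [-0.0, 0.758, 0.652, -0.0]
ft_force: [-0.5, 0.6, 0.1]
gripper_width: 0.0852
grip_force: 0.0
2.1 [[ 1.49651957e-01  9.88738723e-01 -1.68682467e-04  6.25784395e-01]
 [ 9.88738727e-01 -1.49651979e-01 -1.24475848e-04  3.96681360e-02]
 [-1.48317756e-04 -1.48154833e-04 -9.99999978e-01  2.31419279e-01]
 [ 0.00000000e+00  0.00000000e+00  0.00000000e+00  1.00000000e+00]] [ 1.50360513e-02  4.47964796e-01  1.65146207e+00 -1.41185425e-04
  1.04233633e+00  1.65323517e-01] [-0.50000485  0.56909513  0.06492085]
```

View pics/w1.png

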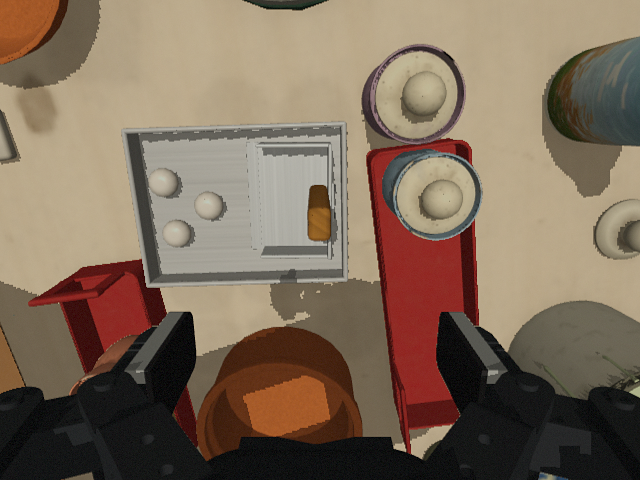

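The wrist view shows the grip top at (319,224) and a canister's knob at (441,198), just behind the tray. I'll check how high and how close that canister is before choosing the grasp direction.

Run:
```python
from h import *
np.set_printoptions(precision=4,suppress=True)
M=np.load("M1.npy");cw=M@vision.camera_model("wrist")['mount']
W=lambda u,v,z:ray("wrist",(u,v),z,cw)
print("grip",W(319,224,.107))
for n,t,w in(("knobA",(312,128),(441,198)),("knobB",(276,137),(424,92)),("jar",(413,208),(281,400))):
    best=min(np.arange(0,.2,.002),key=lambda z:np.linalg.norm(ray("top",t,z)-W(*w,z)))
    print(n,best,ray("top",t,best),W(*w,best))
for z in(.06,.08):print("lid near edge",z,W(391,198,z),"far",W(482,198,z))
print("lip",W(250,140,.003),W(254,252,.003))
print("backwall top",W(331,143,.036),W(331,258,.036))
print("tray",[W(*p,.025) for p in((124,130),(347,123),(346,281),(148,287))])
for p in((208,206),(163,182),(177,233)):print("peb",W(*p,.012))
```

```text
grip [0.6291 0.0437 0.107 ]
knobA 0.07200000000000001 [0.7234 0.0409 0.072 ] [0.7206 0.0409 0.072 ]
knobB 0.008 [0.7243 0.1187 0.008 ] [0.7301 0.1182 0.008 ]
jar 0.014 [ 0.568  -0.1629  0.014 ] [ 0.56  -0.159  0.014]
lid near edge 0.06 [0.6858 0.044  0.06  ] far [0.7553 0.0334 0.06  ]
lid near edge 0.08 [0.6827 0.0482 0.08  ] far [0.7478 0.0383 0.08  ]
lip [0.5775 0.1016 0.003 ] [ 0.5611 -0.0003  0.003 ]
backwall top [0.6464 0.0904 0.036 ] [ 0.6328 -0.0058  0.036 ]
tray [array([0.4806, 0.1255, 0.025 ]), array([0.6619, 0.1035, 0.025 ]), array([ 0.6431, -0.0336,  0.025 ]), array([ 0.4632, -0.0122,  0.025 ])]
peb [0.5306 0.0511 0.012 ]
peb [0.4963 0.0781 0.012 ]
peb [0.497  0.0309 0.012 ]
```

Canister A's near edge is about 55 mm behind the grip axis, so I'll descend with the fingers half closed.

```bash
python3 -m creep '[[0.5,3,2,0,0,0,0],[0.5,3,2,0,0,0,0],[0.5,3,2,0,0,0,0],[0.5,3,2,0,0,0,0],[0.5,3,2,30,0,0,0],[0.5,3,2,60,0,0,0],[0.5,3,2,90,0,0,0],[0.5,3,2,115,0,0,0],[0.5,3,2,135,0,0,0],[0.5,3,2,150,0,0,0],[0.5,3,2,160,0,0,0],[0.5,3,2,163,0,0,0],[0.5,3,2,163,0,0,0]]' 60
python3 - <<'E'
from h import *
M,o=rot();i=vision.get_image("wrist");cv2.imwrite("pics/w2.png",i)
E
```

```text
clock: 3.45
eef_pos: [0.6288, 0.0436, 0.0684]
eef_rot: [0.0, 0.758, 0.653, 0.0]
ft_force: [-0.2, -0.3, -0.6]
gripper_width: 0.0422
grip_force: 0.0
```

View pics/w2.png

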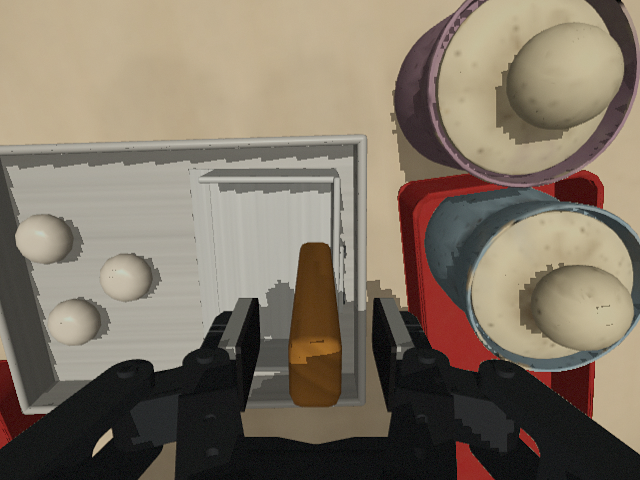

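The grip (315,370) stands centred between the pads (240–385), and the canister is clear. Closing now.

```bash
python3 -m creep '[[1,0,0,0,0,0,0],[1,0,0,0,0,0,0],[1,0,0,0,0,0,0],[1,0,0,0,0,0,0],[1,0,0,0,0,0,0],[1,0,0,0,0,0,0],[1,0,0,0,0,0,0],[1,0,0,0,0,0,0]]' 80
```

```text
clock: 4.3
eef_pos: [0.6292, 0.0436, 0.0692]
eef_rot: [0.0, 0.758, 0.653, 0.001]
ft_force: [0.3, -0.6, 5.8]
gripper_width: 0.0152
grip_force: 78.5
```

```bash
python3 -m creep '[[1,-2,-5,0,0,0,-0.5],[1,-3.5,-10,0,0,0,-1],[1,-5,-15,0,0,0,-1.6],[1,-6.3,-20,0,0,0,-2.1],[1,-6.5,-25,0,0,0,-2.1],[1,-6.7,-30,0,0,0,-2.1],[1,-6.8,-34,0,0,0,-2.1],[1,-7,-38,0,0,0,-2.1],[1,-7.1,-42,0,0,0,-2.1],[1,-7.3,-46,0,0,0,-2.1],[1,-7.4,-50,0,0,0,-2.1],[1,-7.6,-54,0,0,0,-2.1],[1,-7.7,-58,0,0,0,-2.1],[1,-7.9,-62,0,0,0,-2.1],[1,-8,-66,0,0,0,-2.1],[1,-8.1,-70,0,0,0,-2.1],[1,-8.3,-74,0,0,0,-2.1],[1,-8.4,-78,0,0,0,-2.1],[1,-8.5,-81,0,0,0,-2.1],[1,-8.5,-83,0,0,0,-2.1]]' 80
python3 - <<'E'
from h import *
M,o=rot();i=vision.get_image("wrist");cv2.imwrite("pics/w3.png",i)
cv2.imwrite("pics/s3.png",vision.get_image("scene"))
E
```

```text
clock: 6.3
eef_pos: [0.5463, 0.0474, 0.0692]
eef_rot: [0.001, 0.745, 0.667, 0.001]
ft_force: [3.6, 0.1, 5.9]
gripper_width: 0.0152
grip_force: 78.6
```

View pics/w3.png

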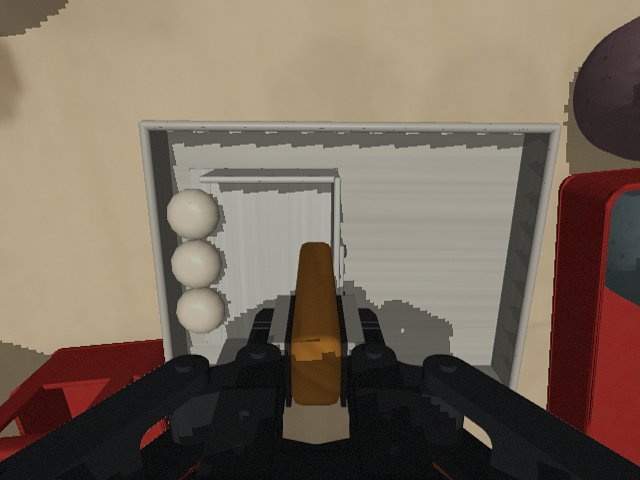

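The three pebbles are lined up against the end wall at u≈195, half on the lip (u≈192). About 8 mm of travel is left, so I'll continue slowly.

```bash
python3 -m creep '[[1,0,-1.5,0,0,0,0],[1,0,-3,0,0,0,0],[1,0,-4.5,0,0,0,0],[1,0,-6,0,0,0,0],[1,0,-6,0,0,0,0]]' 80; python3 -m creep '[[1,0,-1,0,0,0,0],[1,0,-1.5,0,0,0,0],[1,0,-1.5,0,0,0,0]]' 80
```

```text
clock: 6.9
eef_pos: [0.5403, 0.0481, 0.0692]
eef_rot: [0.001, 0.745, 0.667, 0.001]
ft_force: [2.0, 0.5, 7.3]
gripper_width: 0.0151
grip_force: 78.7
clock: 7.2
eef_pos: [0.539, 0.0483, 0.0692]
eef_rot: [0.001, 0.745, 0.667, 0.001]
ft_force: [2.3, -0.3, 6.9]
gripper_width: 0.015
grip_force: 78.7
```

```bash
python3 -m creep '[[1,0,-1,0,0,0,0],[1,0,-2,0,0,0,0],[1,0,-2,0,0,0,0]]' 80;  python3 - <<'E'
from h import *
i=vision.get_image("wrist")
j=vision.get_image("scene")[190:340,220:380]
cv2.imwrite("pics/c4.png",np.hstack([cv2.resize(i[110:410,110:410],(400,400)),cv2.resize(j,(400,400))]))
E
```

```text
clock: 7.5
eef_pos: [0.537, 0.0485, 0.0692]
eef_rot: [0.001, 0.745, 0.667, 0.001]
ft_force: [2.7, -0.1, 7.1]
gripper_width: 0.0154
grip_force: 78.7
```

View pics/c4.png

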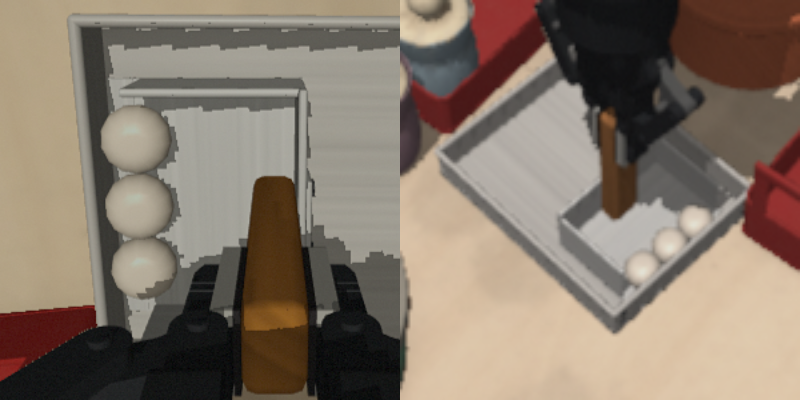

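The pebbles sit on the lip with the mouth almost at the end wall, 2–4 mm short. I'll push on until contact.

```bash
python3 -m creep '[[1,0,-1,0,0,0,0],[1,0,-2,0,0,0,0],[1,0,-2,0,0,0,0]]' 80; python3 -m creep '[[1,0,-1,0,0,0,0],[1,0,-1,0,0,0,0]]' 80
```

```text
clock: 7.9
eef_pos: [0.5359, 0.0486, 0.0694]
eef_rot: [0.001, 0.745, 0.667, 0.002]
ft_force: [6.3, -2.2, 4.9]
gripper_width: 0.0152
grip_force: 78.6
clock: 8.1
eef_pos: [0.5357, 0.0487, 0.0695]
eef_rot: [0.002, 0.745, 0.667, 0.002]
ft_force: [8.1, -1.9, 4.7]
gripper_width: 0.0154
grip_force: 78.6
```

Contact is made. Now I'll tilt back 15° about the pan's rear edge and lift.

```bash
python3 -m creep '[[1,0,2,-0.2,1.5,0,0],[1,0,3.7,-0.4,3,0,0],[1,0,5.5,-0.6,4.5,0,0],[1,0,7.2,-0.7,6,0,0],[1,0,9,-0.9,7.5,0,0],[1,0,10.7,-1,9,0,0],[1,0,12.4,-1.2,10.5,0,0],[1,0,14.1,-1.4,12,0,0],[1,0,15.8,-1.5,13.5,0,0],[1,0,17.5,-1.6,15,0,0],[1,0,17.5,-1.6,15,0,0],[1,0,17.5,-1.6,15,0,0],[1,0,18,-4,15,0,0],[1,0,18.5,-9,15,0,0],[1,0,19,-15,15,0,0],[1,0,19,-22,15,0,0],[1,0,19,-30,15,0,0],[1,0,19,-38,15,0,0],[1,0,19,-46,15,0,0],[1,0,19,-50,15,0,0]]' 80
python3 - <<'E'
from h import *
i=vision.get_image("wrist")
j=vision.get_image("scene")[150:340,200:400]
cv2.imwrite("pics/c5.png",np.hstack([cv2.resize(i[110:410,110:410],(400,400)),cv2.resize(j,(400,400))]))
E
```

```text
clock: 10.1
eef_pos: [0.5521, 0.0468, 0.1193]
eef_rot: [-0.097, 0.739, 0.661, -0.087]
ft_force: [-0.4, -0.1, -1.8]
gripper_width: 0.0151
grip_force: 79.0
```

View pics/c5.png

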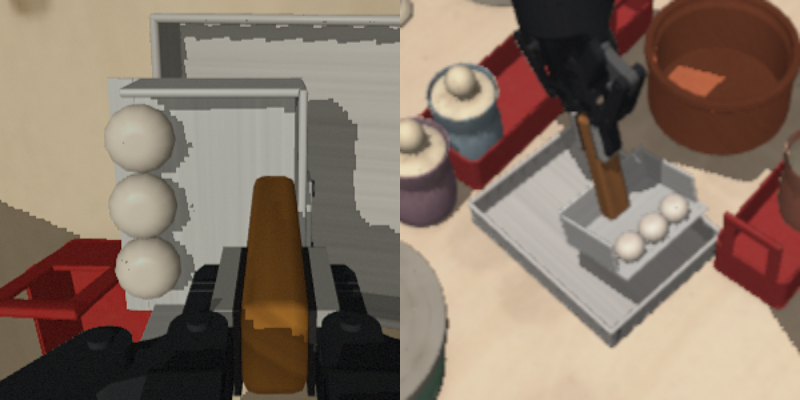

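All three pebbles lie in the raised scoop, and the force of 1.8 N matches scoop plus pebbles. Next I'll raise it and work out the tipping poses.

```bash
python3 -m creep '[[1,0,-3,-10,0,0,0],[1,0,-7,-25,0,0,0],[1,0,-12,-45,0,0,0],[1,0,-17,-65,0,0,0],[1,0,-22,-82,0,0,0],[1,0,-26,-98,0,0,0],[1,0,-28,-106,0,0,0],[1,0,-28,-106,0,0,0],[1,0,-28,-106,0,0,0]]' 80
cat > tip.py <<'E'
from h import *
import sys
np.set_printoptions(precision=1,suppress=True)
M,o=rot(); Rm=M[:3,:3]; lip=np.array([0,-.063,.0672])
def go(L,th,yaw=-6.5):  # lip pos, mouth-down positive deg
    y=np.radians(yaw);b=np.array([[-np.sin(y),np.cos(y),0],[np.cos(y),np.sin(y),0],[0,0,-1]]).T
    Rt=b@R.from_rotvec([-np.radians(th),0,0]).as_matrix()
    p=np.array(L)-Rt@lip
    return np.r_[Rm.T@(p-M[:3,3])*1e3, R.from_matrix(Rm.T@Rt).as_rotvec(degrees=True)],p
print("lip now",M[:3,3]+Rm@lip, o['ft_force'], o['clock'],o['joint_pos'])
E
python3 - <<'E'
from tip import *
L=[.585,-.150,.10]
print(*go([.585,-.150,.19],-15))
for t in(-15,0,10,20,30,40,49):print(t,*go(L,t))
E
```

```text
clock: 11.1
eef_pos: [0.552, 0.0467, 0.2277]
eef_rot: [-0.097, 0.739, 0.661, -0.087]
ft_force: [0.1, 0.5, -2.0]
gripper_width: 0.0152
grip_force: 79.0
lip now [0.5 0.1 0.2] [ 0.1  0.5 -2. ] 11.1 [0.  0.5 1.6 0.  1.3 0.1]
[-191.9  125.7  -44.9   -0.     0.     0.1] [ 0.7 -0.2  0.2]
-15 [-191.9  149.    42.    -0.     0.     0.1] [ 0.7 -0.2  0.1]
0 [-191.9  129.4   28.   -15.     0.     0.1] [ 0.6 -0.2  0.2]
10 [-191.9  114.7   21.7  -25.     0.     0.1] [ 0.6 -0.2  0.2]
20 [-191.9   99.    18.   -35.    -0.     0.1] [ 0.6 -0.2  0.2]
30 [-191.8   83.    17.1  -45.    -0.     0.1] [ 0.6 -0.2  0.2]
40 [-191.8   67.1   19.   -55.    -0.     0.1] [ 0.6 -0.2  0.2]
49 [-191.8   53.2   23.1  -64.    -0.     0.1] [ 0.6 -0.1  0.2]
```

```bash
python3 -m creep '[[1,-4,3,-1,0,0,0],[1,-12,8,-2,0,0,0],[1,-24,16,-4,0,0,0],[1,-38,25,-7,0,0,0],[1,-52,35,-10,0,0,0],[1,-66,44,-12,0,0,0],[1,-80,53,-15,0,0,0],[1,-94,63,-17,0,0,0],[1,-108,72,-20,0,0,0],[1,-122,81,-22,0,0,0],[1,-136,91,-25,0,0,0],[1,-150,100,-27,0,0,0],[1,-164,109,-30,0,0,0],[1,-176,117,-32,0,0,0],[1,-185,124,-34,0,0,0],[1,-190,127,-35,0,0,0],[1,-192,128,-35,0,0,0],[1,-192,128,-35,0,0,0],[1,-192,128,-35,0,0,0]]' 80
python3 - <<'E'
from tip import *
print(*(M[:3,3]+Rm@lip)*1e3)
L=[.585,-.150,.10]
for t in(-15,0,10,20,30,40,49):print(t,go(L,t)[0])
cv2.imwrite("pics/t6.png",cv2.resize(vision.get_image("top")[130:280,250:500],(800,480)))
E
```

```text
clock: 13.0
eef_pos: [0.6624, -0.1584, 0.2287]
eef_rot: [-0.097, 0.739, 0.661, -0.087]
ft_force: [-0.5, 0.8, -1.3]
gripper_width: 0.0151
grip_force: 78.9
lip now [ 0.6 -0.1  0.2] [-0.5  0.8 -1.3] 13.0 [-0.3  0.7  1.3 -0.   1.5 -0.1]
584.6410503165653 -149.67264522298814 180.08300604828113
-15 [-0.4 21.1 77.2 -0.   0.   0.1]
0 [ -0.4   1.6  63.2 -15.    0.    0.1]
10 [ -0.4 -13.2  56.9 -25.   -0.    0.1]
20 [ -0.4 -28.8  53.3 -35.   -0.    0.1]
30 [ -0.3 -44.9  52.4 -45.   -0.    0.1]
40 [ -0.3 -60.8  54.3 -55.   -0.    0.1]
49 [ -0.3 -74.7  58.4 -64.   -0.    0.1]
```

View pics/t6.png

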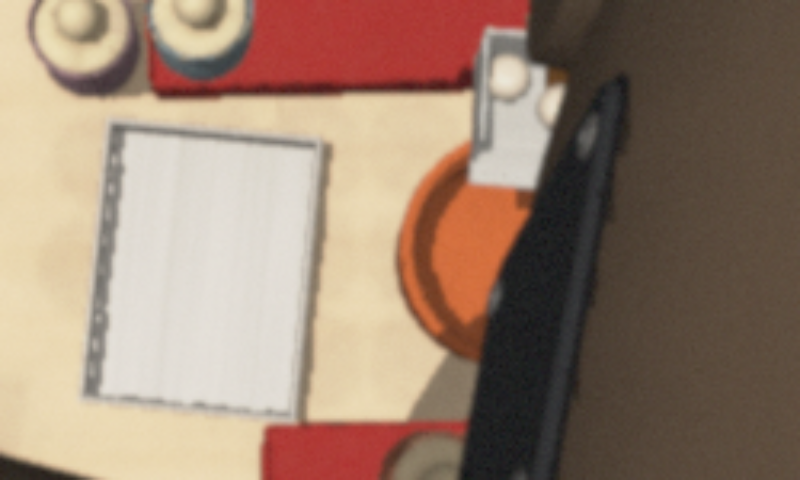

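The pebbles have slid to the back of the pan (about (510,75)) and the mouth is over the jar. I'll lower and tip.

```bash
python3 -m creep '[[1,0,5,15,0,0,0],[1,0,10,35,0,0,0],[1,0,15,55,0,0,0],[1,0,19,70,0,0,0],[1,0,21,77,0,0,0],[1,0,14,72,-5,0,0],[1,0,8,67,-10,0,0],[1,0,1.6,63,-15,0,0],[1,0,-6,60,-20,0,0],[1,0,-13,57,-25,0,0],[1,0,-18,55.5,-28,0,0],[1,0,-24,54,-32,0,0],[1,0,-29,53,-35,0,0],[1,0,-33,53,-38,0,0],[1,0,-38,53,-41,0,0],[1,0,-45,52.4,-45,0,0],[1,0,-53,53,-50,0,0],[1,0,-61,54.3,-55,0,0],[1,0,-68,56,-60,0,0],[1,0,-75,58.4,-64,0,0]]' 80
python3 -m creep '[[1,0,0,0,0,0,0],[1,0,0,0,0,0,0],[1,0,0,0,0,0,0],[1,0,0,0,0,0,0],[1,0,0,0,0,0,0],[1,0,0,0,0,0,0]]' 80
python3 - <<'E'
from tip import *
print(*(M[:3,3]+Rm@lip)*1e3, "axis z",Rm[:,2]*100)
i=vision.get_image("wrist")
j=vision.get_image("scene")[100:300,260:460]
cv2.imwrite("pics/c7.png",np.hstack([cv2.resize(i,(400,300)),cv2.resize(j,(300,300))]))
E
```

```text
clock: 15.05
eef_pos: [0.5965, -0.1237, 0.1867]
eef_rot: [0.187, 0.704, 0.647, 0.224]
ft_force: [-0.4, 0.6, -1.1]
gripper_width: 0.0149
grip_force: 79.2
clock: 15.65
eef_pos: [0.5962, -0.1238, 0.1861]
eef_rot: [0.186, 0.705, 0.647, 0.223]
ft_force: [-0.2, 0.5, -1.7]
gripper_width: 0.0153
grip_force: 79.2
lip now [ 0.6 -0.1  0.1] [-0.2  0.5 -1.7] 15.65 [-0.4  0.3  2.2  1.4  0.3 -1.6]
581.3082774905217 -116.12818518447001 95.5104556731147 axis z [ 55.6   2.7 -83.1]
```

View pics/c7.png

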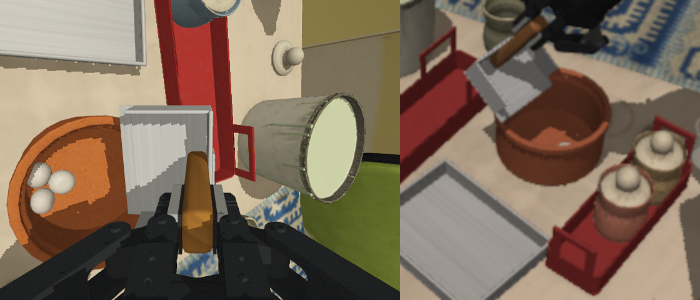

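All three pebbles are in the jar and the scoop is empty. The wrist came near its joint limit, so I'll raise and untilt next.

Run:
```python
from tip import *
for a,t in (([.582,-.118,.16],34),([.582,-.118,.19],0)): print(go(a,t)[0])
print(o['joint_pos'].round(3) if hasattr(o['joint_pos'],'round') else o['joint_pos'])
```

```text
lip now [ 0.6 -0.1  0.1] [-2.  -0.9 -0.8] 15.75 [-0.4  0.3  2.2  1.4  0.3 -1.6]
[  8.9  35.8 -53.5  -0.5  -5.1   0.1]
[  6.9  79.6 -32.2  33.4  -5.    1.6]
[-0.4  0.3  2.2  1.4  0.2 -1.6]
```

```bash
python3 -m creep '[[1,2,8,-15,0,-1,0],[1,4,17,-30,0,-2,0],[1,6,26,-42,0,-3,0],[1,9,36,-53,0,-5,0],[1,9,42,-50,5,-5,0],[1,9,48,-47,10,-5,0],[1,8,55,-44,15,-5,0.5],[1,8,62,-40,20,-5,1],[1,8,70,-37,25,-5,1.3],[1,7,76,-34,30,-5,1.5],[1,7,80,-32,33.4,-5,1.6],[1,7,80,-32,33.4,-5,1.6],[1,7,80,-32,33.4,-5,1.6],[1,7,80,-32,33.4,-5,1.6],[1,7,80,-32,33.4,-5,1.6]]' 80
python3 - <<'E'
from tip import *
print(Rm*100,o['joint_pos'])
for a in ([.55,.045,.19],[.55,.05,.03],[.55,.05,.002]):
    d,p=go(a,0);print(d,p*1e3)
E
```

```text
clock: 17.25
eef_pos: [0.6442, -0.1251, 0.2575]
eef_rot: [0.001, 0.746, 0.666, 0.0]
ft_force: [-0.4, -0.0, -1.6]
gripper_width: 0.0149
grip_force: 79.2
lip now [ 0.6 -0.1  0.2] [-0.4 -0.  -1.6] 17.25 [-0.2  0.5  1.6 -0.   1.1 -0.1]
[[  11.4   99.4    0.2]
 [  99.4  -11.4   -0.1]
 [  -0.     0.2 -100. ]] [-0.2  0.5  1.6 -0.   1.1 -0.1]
[158.3 -49.9   0.2   0.1   0.   -0. ] [612.6  37.9 257.2]
[163.3 -50.8 160.2   0.1   0.   -0. ] [612.6  42.9  97.2]
[163.3 -50.8 188.2   0.1   0.   -0. ] [612.6  42.9  69.2]
```

```bash
python3 -m creep '[[1,10,-5,0,0,0,0],[1,30,-15,0,0,0,0],[1,55,-27,0,0,0,0],[1,80,-39,0,0,0,0],[1,105,-51,0,0,0,0],[1,130,-63,0,0,0,0],[1,150,-73,0,0,0,0],[1,160,-78,0,0,0,0],[1,160,-78,20,0,0,0],[1,160,-78,50,0,0,0],[1,160,-78,80,0,0,0],[1,160,-78,110,0,0,0],[1,160,-78,140,0,0,0],[1,160,-78,160,0,0,0],[1,160,-78,172,0,0,0],[1,160,-78,180,0,0,0],[1,160,-78,184,0,0,0],[1,160,-78,186,0,0,0],[1,160,-78,187,0,0,0],[1,160,-78,187,0,0,0]]' 80
python3 -m creep '[[1,0,0,0.5,0,0,0],[1,0,0,1,0,0,0],[1,0,0,1,0,0,0]]' 80
python3 - <<'E'
from h import *
i=vision.get_image("wrist")
j=vision.get_image("scene")[150:340,220:420]
cv2.imwrite("pics/c8.png",np.hstack([cv2.resize(i,(400,300)),cv2.resize(j,(300,300))]))
E
```

```text
clock: 19.25
eef_pos: [0.5861, 0.0426, 0.0706]
eef_rot: [0.001, 0.746, 0.666, 0.0]
ft_force: [0.2, 0.4, -0.9]
gripper_width: 0.0151
grip_force: 79.2
clock: 19.55
eef_pos: [0.5858, 0.0426, 0.0692]
eef_rot: [0.0, 0.746, 0.666, 0.0]
ft_force: [-0.2, -0.8, -1.2]
gripper_width: 0.0152
grip_force: 79.2
```

View pics/c8.png

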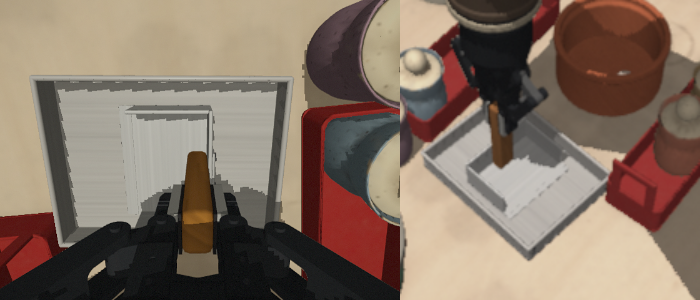

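The scoop is over the middle of the tray and level, with no floor contact yet. I'll ease it down the last bit.

```bash
python3 -m creep '[[1,0,0,0.5,0,0,0],[1,0,0,1,0,0,0],[1,0,0,1,0,0,0]]' 80; python3 -m creep '[[1,0,0,0.5,0,0,0],[1,0,0,0.5,0,0,0]]' 80
```

```text
clock: 19.95
eef_pos: [0.586, 0.0426, 0.0692]
eef_rot: [0.001, 0.746, 0.666, 0.0]
ft_force: [-5.7, 0.7, 19.0]
gripper_width: 0.0151
grip_force: 82.1
clock: 20.15
eef_pos: [0.586, 0.0426, 0.0692]
eef_rot: [0.001, 0.746, 0.666, 0.0]
ft_force: [-8.0, -0.9, 27.0]
gripper_width: 0.0152
grip_force: 83.3
```

In contact. I'll back off 1.5 mm, release, and rise.

```bash
python3 -m creep '[[1,0,0,-0.7,0,0,0],[1,0,0,-1.3,0,0,0],[1,0,0,-1.3,0,0,0],[0.5,0,0,-1.3,0,0,0],[0.5,0,0,-1.3,0,0,0],[0.5,0,0,-1.3,0,0,0],[0.5,0,0,-1.3,0,0,0],[0.5,0,0,-1.3,0,0,0],[0.5,0,0,-8,0,0,0],[0.5,0,0,-25,0,0,0],[0.5,0,0,-50,0,0,0],[0.5,0,0,-80,0,0,0],[0.5,0,0,-110,0,0,0],[0.5,0,0,-140,0,0,0],[0.5,0,0,-160,0,0,0],[0.5,0,0,-160,0,0,0],[0.5,0,0,-160,0,0,0]]' 80
python3 - <<'E'
from h import *
i=vision.get_image("wrist")
j=vision.get_image("scene")[100:340,200:440]
cv2.imwrite("pics/c9.png",np.hstack([cv2.resize(i,(480,360)),cv2.resize(j,(320,360))]))
E
```

```text
clock: 21.85
eef_pos: [0.5857, 0.0427, 0.2281]
eef_rot: [0.001, 0.746, 0.666, 0.0]
ft_force: [-0.2, 0.1, -0.5]
gripper_width: 0.0428
grip_force: 0.0
```

View pics/c9.png

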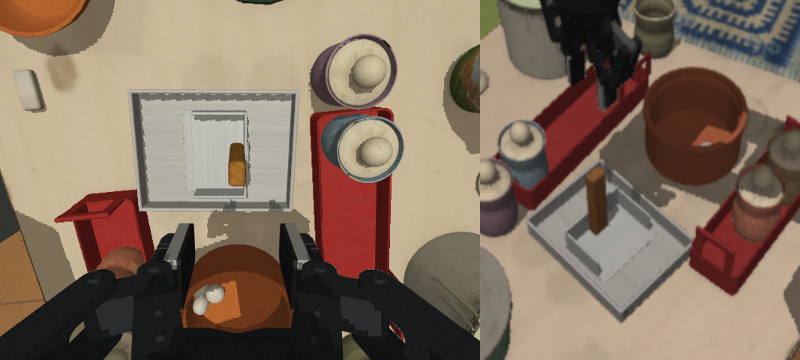

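The scoop stands upright in the tray, released. The pebbles show in the jar at about (208,297), and the gripper is clear of everything.

```bash
python3 -c "
from plant import ctrl
print(ctrl.job_done())"
```

```text
the job is handed in; nothing more can be done
None
```

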